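# Wind the capping head down three turns and lock it

## Task

The capping machine is still set for the last batch of taller jars. Its clamp is open: turn the crank on top clockwise (seen from above) exactly three full turns to bring the capping head down to the height for the short jars, then let go of the crank and push the clamping lever at the side of the head fully down to lock it. Leave the jar on its plate and the other jars and bottles where they are.

Things in the scene. Friction and masses are not known exactly. Their poses are not given: they have to be found in the camera images.
- stand: The bolted-down grey and blue capping machine; origin on the bench under the crank axis. x points to its rear (motor), -x to its front (jar side, towards the robot), -y to the side where the clamping lever sticks out. Base 270 x 220 mm. Two posts 55 mm either side of the axis along y carry a crosshead, 50 x 150 mm, top 245 mm above the bench (post nuts 252 mm).
- crank_axis (a point): Point on the vertical axis of the crank on top of the machine, 305 mm above the bench, level with the middle of the crank handle. The crank arm is a steel bar 22 mm wide and 10 mm thick, its top face 260 mm above the bench, fixed to the upper end of the lead screw (hub top 269 mm).
- crank_handle (a point): Centre of the upright black crank handle, 27 mm in diameter, 264 to 346 mm above the bench, 65 mm from the crank axis, anywhere round the circle. It spins freely on its pin: a gripper holding it need not turn with it. The crank needs about 4 N and stays where left. A clockwise turn lowers the head 8 mm; upward it stops after a quarter to one and a quarter turns.
- chuck (a point): Centre of the underside of the capping chuck, a round aluminium cup 66 mm in diameter under the head's gear case, 85 mm in front of the crank axis. It goes up and down with the head, at the start about 155 mm above the bench. The head (blue carriage, gear case and motor) lies below 245 mm; it rides on the posts.
- clamp (a joint): Angle of the clamping lever in rad: 0 = raised 45 degrees above level (open), grows as the lever is pushed down, 0.96 = at its stop, about 10 degrees below level (locked). It swings stiffly (about 5 N at its grip) and stays where it is left.
- clamp_pivot (a point): Pivot of the clamping lever, on the side of the head, 47 mm in front of and 90 mm to the -y side of the crank axis (machine axes). It goes up and down with the head. The pivot's axis is level, along the machine's x. At joint value q the lever points to the machine's -y and up by (0.785 - q) rad above level.
- clamp_grip (a point): Middle of the lever's black grip, on its centre line, 90 mm from the pivot. The grip is round, up to 24 mm thick, and reaches from 55 to 125 mm from the pivot.
- jar_small_mid (a point): Middle of the short amber jar (66 mm diameter, 95 mm tall, black cap) that stands on the machine's jar plate under the chuck. Leave it.
- jar_tall_mid (a point): Middle of a taller amber jar (66 mm diameter, 119 mm tall, black cap) on the bench. Leave it.
- flask_mid (a point): Middle of an amber bottle (72 mm diameter, 190 mm tall) on the bench. Leave it.

How it is judged:
By the outcome, as a careful person would: the job done as asked, in the order asked, and still so for the second after the job is handed in, with the robot touching nothing.
It also fails if it takes over 69 s, if anything falls off the work surface, if the arm or the gripper's body presses on something with over 40 N, if the wrist force passes 120 N, or if a joint passes its speed limit or range.

## Robot

A 6-joint arm with a two-finger parallel gripper is mounted at the origin on the work surface. World frame = base frame: x ahead of the robot, y to its left, z up, the work surface at z = 0. Lengths are in m, angles in rad, forces in N, time in s.
With the tool pointing down it reaches from about 0.3 to 0.875 m from the base axis. Payload 4.2 kg.
Tool frame: the origin (TCP) lies at the very end of the fingers, on their centre line; the grasp point (between the pads) lies 19 mm behind it; y points along the fingers, z is the direction in which the jaws open and shut, and the axes are right-handed (so a half turn about y gives the same grasp; the last joint's range is limited). The gripper opens to 85 mm and grips with 20 to 120 N. Pads are 22 mm wide; open, the fingers measure 114 mm over their backs; the gripper's body (76 mm by 85 mm) begins 54 mm behind the grasp point. The pads swing forward as they close: fully open they stand 13 mm farther back than shut.
Start: joints at [1.192, 0.32, 1.565, -0, 1.257, -0.02], TCP at [0.202, 0.538, 0.231] pointing down, gripper open.
Joint ranges: [-3.11, 3.11], [-0.84, 2.01], [0.21, 2.61], [-1.34, 4.49], [0.05, 2.63], [-2.56, 2.56]. Speed limits (rad/s): [2.57, 2.57, 3.14, 3.14, 3.14, 3.14].

## Interface

Orientations are given as a rotation vector (axis times angle).
In Python, from station import env gives the robot as it stands.
- The arm moves only by the tool apply_moves, never from a script. Its argument "series" is one flat list of numbers, 7 for each row, row after row: the turn, a rotation vector about the tool's x, y, z scaled (see below), then the shift along the tool's x, y, z scaled (see below), then the closure, from -1 (fully open) to 1 (shut). A call has 1 to 8 rows; each row is the pose to reach, as a shift and turn from the pose measured when the call began, along the tool's axes at that moment; what a row does not reach only later rows make up. The controller multiplies each number of a shift by 0.4 m and each number of a turn by 45 degrees. A row lasts 1/12 s, in which the tool goes at most 41.7 mm and 7.16 degrees, less where a joint would pass 70% of its speed; a pose out of reach is approached as far as the arm can. A call with a number of a shift or a turn outside -1 to 1 is refused whole. A call with a gripper value outside its range is refused whole. The fingers move at their own pace and stop on an object; "newtons" is the grip in N (left out, the last holds). Time passes only in rows, so rows that repeat a pose let the fingers close. It gives the time, the measured TCP pose, the force and the opening at its end, in the units of the state.
- env.get_state(): the state, without advancing time (a new reading comes with each control period).
- env.capture(name): name is "scene" or "top"; returns a dict with "image" (480x640x3 uint8, red, green, blue), "intrinsics" (3x3 intrinsics, pixels), "extrinsics" (4x4, takes a point from world to camera coordinates). Camera axes: x right, y down, z forward; pixel columns grow to the right and rows downward; lengths in m; the calibration is good to about 2 mm. A picture is of the moment at which its call begins. There is no depth.
- env.close_job(): hands the job in, once; it reports no verdict.
The state is a dict: "t": time; "joints": joint angles; "joint_velocities": joint speeds; "joint_efforts": joint torques, N m; "tool_pos": TCP position; "tcp_rot": TCP orientation; "contact_force": force on the tool from outside, world axes, zero at the start; "torque": the same for the moment, N m; "gripper_width": finger opening in m.
Only numpy, scipy, OpenCV 4.12 (cv2) and the standard library are available. Lean on these libraries where they do the work, as an engineer would, in place of code of your own. Each camera call takes 0.05 s, during which the arm holds its last target. There are 200 camera calls.

## Working session

There is one attempt and no reset: what is moved stays moved. The work goes in short steps, Python scripts to look and compute and a tool call to move; the robot and the scene stay as the last step left them, time stands still between calls to the robot, and variables do not carry over. Pictures are saved under pics/ and viewed, about 8 in all and at most 12, crops included, and the job is handed in when it is done.

Besides the shell and the picture viewer there is one more tool, called by a JSON object that holds its "api" and its "payload". apply_moves: Moves the arm, as the interface text tells. Shifts and turns lie within -1 to 1; 1 stands for 0.4 m of shift or 45 degrees of turn. Its arguments: {"type":"object","properties":{"series":{"type":"array","items":{"type":"number","minimum":-1,"maximum":1}},"newtons":{"type":"number"}},"required":["series"]}

```bash
ls; mkdir -p pics; python3 - <<'E'
from station import env
import cv2,numpy as np
for n in("scene","top"):
    c=env.capture(n); cv2.imwrite(f"pics/{n}0.png",c["image"][:,:,::-1]); np.savez(f"{n}.npz",K=c["intrinsics"],T=c["extrinsics"])
    print(n,c["intrinsics"].round(1).tolist(),c["extrinsics"].round(3).tolist())
s=env.get_state();print({k:np.round(v,3).tolist() for k,v in s.items()})
E
```

```text
pics
scene [[570.6, 0.0, 331.2], [0.0, 570.6, 243.9], [0.0, 0.0, 1.0]] [[0.408, 0.913, 0.015, -0.105], [0.481, -0.201, -0.854, -0.112], [-0.776, 0.356, -0.521, 1.784], [0.0, 0.0, 0.0, 1.0]]
top [[526.8, 0.0, 318.1], [0.0, 526.8, 240.5], [0.0, 0.0, 1.0]] [[-0.029, -0.999, -0.016, -0.085], [-0.99, 0.031, -0.136, 0.578], [0.136, 0.012, -0.991, 1.197], [0.0, 0.0, 0.0, 1.0]]
{'t': 0.1, 'joints': [1.192, 0.32, 1.566, -0.0, 1.257, -0.02], 'joint_velocities': [0.002, -0.003, -0.004, 0.001, -0.001, 0.001], 'joint_efforts': [-0.0, -41.64, -23.47, -0.0, 0.005, 0.0], 'tool_pos': [0.202, 0.538, 0.231], 'tcp_rot': [-1.554, 0.282, -0.281], 'contact_force': [0.265, -0.449, -0.074], 'torque': [0.047, 0.001, 0.01], 'gripper_width': 0.086}
```

View pics/scene0.png

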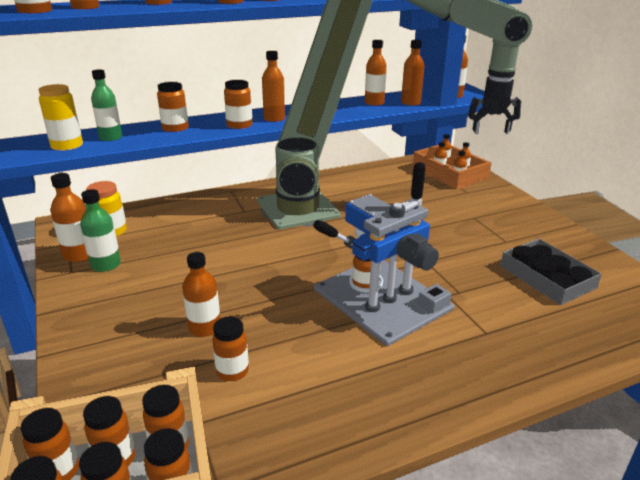

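View pics/top0.png

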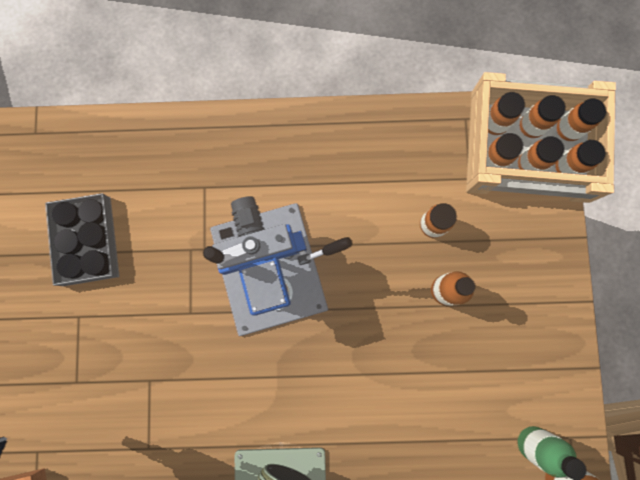

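Scene: machine at about (385,265), crank handle upright at (418,182), lever grip at (326,228). Top: hub at (251,245), handle at (212,255), lever grip at (341,244). I'll enlarge both.

```bash
python3 - <<'E'
import cv2,numpy as np
a=cv2.imread("pics/top0.png")[190:345,195:360]; b=cv2.imread("pics/scene0.png")[155:345,300:460]
cv2.imwrite("pics/c1.png",np.hstack([cv2.resize(x,(400,600),interpolation=cv2.INTER_CUBIC) for x in(cv2.copyMakeBorder(cv2.resize(a,None,fx=400/165,fy=400/165),0,224,0,0,0),cv2.copyMakeBorder(cv2.resize(b,None,fx=2.5,fy=2.5),0,125,0,0,0))]))
E
```

```text
(no output)
```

View pics/c1.png

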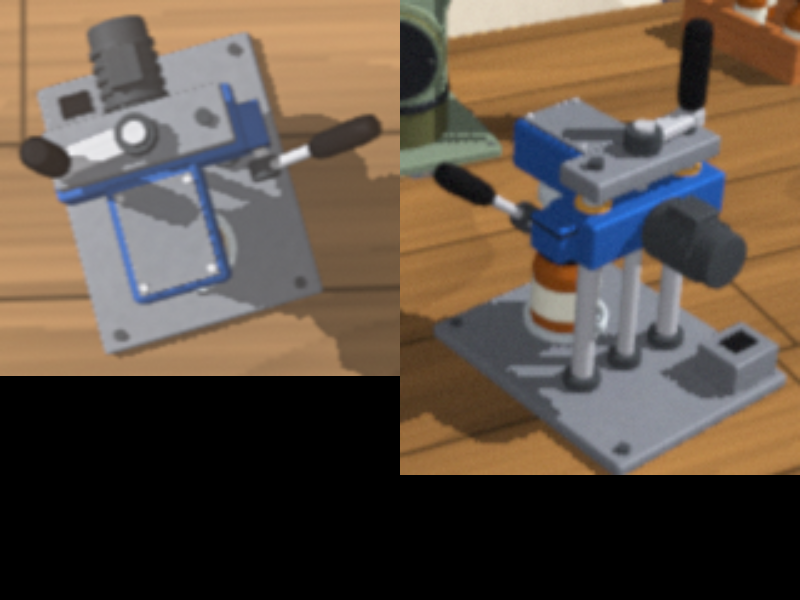

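```bash
cat >h.py <<'E'
import numpy as np
from scipy.spatial.transform import Rotation as R
C={n:np.load(n+".npz") for n in("scene","top")}
def proj(n,p):
    c=C[n];q=c["K"]@(c["T"]@np.append(p,1))[:3];return q[:2]/q[2]
def mach(m,p):
    x,y,a=m[:3];return np.array([x+np.cos(a)*p[0]-np.sin(a)*p[1],y+np.sin(a)*p[0]+np.cos(a)*p[1],p[2]])
E
python3 - <<'E'
from h import *
from scipy.optimize import least_squares
T=lambda u,v:np.array([195+u/2.424,190+v/2.424]); S=lambda u,v:np.array([300+u/2.5-160,155+v/2.5])
def pts(m):
    c=np.cos(m[3]);s=np.sin(m[3]);h=lambda z:[.065*c,.065*s,z]
    g=[-.047,-.090-.09*np.cos(.785),m[4]+.09*np.sin(.785)]
    b=lambda i,j:[m[6]+i*.135,j*.11,m[5]]
    return [("top",[0,0,.269],T(134,133)),("scene",[0,0,.269],S(643,128)),("top",h(.346),T(37,152)),("scene",h(.346),S(699,24)),("scene",h(.264),S(690,103)),
    ("top",g,T(345,137)),("scene",g,S(464,185)),
    ("top",b(1,1),T(40,88)),("top",b(1,-1),T(250,33)),("top",b(-1,-1),T(322,290)),("top",b(-1,1),T(108,355)),
    ("scene",b(-1,-1),S(436,330)),("scene",b(1,-1),S(620,472)),("scene",b(1,1),S(785,378))]
def res(m): return np.concatenate([proj(n,mach(m,p))-q for n,p,q in pts(m)])
best=min((least_squares(res,[.5,.05,.2,a,.2,.012,0],loss="soft_l1") for a in(0,1.5,3,4.5)),key=lambda r:r.cost)
m=best.x;print(m.round(4),best.cost);print(res(m).reshape(-1,2).round(1).tolist())
print("hub",mach(m,[0,0,.305]).round(4),"handle",mach(m,[.065*np.cos(m[3]),.065*np.sin(m[3]),.305]).round(4),"world ang",m[2]+m[3])
print("grip",mach(m,[-.047,-.090-.09*np.cos(.785),m[4]+.0636]).round(4))
E
```

```text
[ 0.5409  0.0231  0.2522  1.6623  0.1752  0.0075 -0.0243] 11.619710560896221
[[0.4, -0.7], [-0.6, -2.1], [-0.5, -0.8], [-0.7, -1.6], [-0.6, 0.9], [-2.6, 0.7], [1.5, -0.1], [-1.0, 0.8], [-0.3, -1.5], [1.1, 0.1], [-0.4, -0.5], [-2.6, -0.5], [-1.3, 0.6], [0.3, 0.3]]
hub [0.5409 0.0231 0.305 ] handle [0.519  0.0843 0.305 ] world ang 1.9145453958894614
grip [ 0.5337 -0.1374  0.2388]
```

The fit agrees to about 2 px, with the base 7.5 mm thick, the chuck and pivot heights plausible, and the reach fine. Next I'll work out the tool axes and the approach.

```bash
cat >>h.py <<'E'
def state():
    from station import env
    s=env.get_state(); return s,np.array(s["tool_pos"]),R.from_rotvec(s["tcp_rot"])
def rows(P,Rt=None):
    s,p,r=state(); o=[]
    tv=(r.inv()*Rt).as_rotvec()/np.radians(45) if Rt is not None else np.zeros(3)
    return np.r_[tv].round(3),((np.atleast_2d(P)-p)@r.as_matrix()/.4).round(3).tolist()
E
python3 - <<'E'
from h import *
s,p,r=state();print(r.as_matrix().round(3),p)
print(rows([[.519,.0843,.42],[.519,.0843,.301]]))
# level orientation: tool y down, tool z along world angle
for d in(0,15,30,45,60,90):
    z=np.array([np.cos(np.radians(d)),np.sin(np.radians(d)),0]);y=np.array([0,0,-1.]);
    for sg in(1,-1): print(d,sg,rows([p],R.from_matrix(np.c_[np.cross(y,sg*z),y,sg*z]))[0])
E
```

```text
[[ 0.936 -0.001  0.351]
 [-0.351 -0.002  0.936]
 [-0.    -1.    -0.002]] [0.20175915 0.53797367 0.23056509]
(array([0., 0., 0.]), [[1.141, -0.472, -0.784], [1.141, -0.175, -0.784]])
0 1 [2.000e-03 1.543e+00 1.000e-03]
0 -1 [ 1.000e-03 -2.457e+00 -2.000e-03]
15 1 [2.00e-03 1.21e+00 1.00e-03]
15 -1 [ 1.00e-03 -2.79e+00 -2.00e-03]
30 1 [0.002 0.876 0.001]
30 -1 [ 1.000e-03 -3.124e+00 -3.000e-03]
45 1 [0.002 0.543 0.   ]
45 -1 [ 1.000e-03 -3.457e+00 -3.000e-03]
60 1 [0.002 0.21  0.   ]
60 -1 [ 0.00e+00 -3.79e+00 -3.00e-03]
90 1 [ 0.002 -0.457 -0.   ]
90 -1 [1.000e-03 3.543e+00 3.000e-03]
```

{"api": "apply_moves", "payload": {"series": [0, 0, 0, 0, -0.3, 0, -1, 0, -0.15, 0, 0, -0.48, 0, -1, 0, -0.3, 0, 0.2, -0.48, -0.14, -1, 0, -0.457, 0, 0.4, -0.48, -0.28, -1, 0, -0.457, 0, 0.5, -0.48, -0.35, -1, 0, -0.457, 0, 0.6, -0.48, -0.42, -1, 0, -0.457, 0, 0.7, -0.48, -0.5, -1, 0, -0.457, 0, 0.7, -0.48, -0.5, -1]}}

```text
t: 0.77
tool_pos: [0.33, 0.3481, 0.4017]
tcp_rot: [-1.572, -0.0, 0.001]
contact_force: [0.9, -0.4, -0.1]
gripper_width: 0.0854
```

```bash
python3 - <<'E'
from h import *
s,p,r=state();print(r.as_matrix().round(3),p,s["joints"],s["t"])
print(rows([[.519,.0843,.42],[.519,.0843,.301]]))
E
```

```text
[[ 1.    -0.    -0.001]
 [ 0.001 -0.002  1.   ]
 [-0.    -1.    -0.002]] [0.33001855 0.34805045 0.4017266 ] [ 7.88506012e-01  1.05458280e-01  1.42601259e+00 -7.53656470e-04
  1.61156202e+00 -7.83218466e-01] 0.7667
(array([0., 0., 0.]), [[0.472, -0.045, -0.66], [0.472, 0.253, -0.659]])
```

{"api": "apply_moves", "payload": {"series": [0, 0, 0, 0.06, -0.05, -0.08, -1, 0, 0, 0, 0.12, -0.05, -0.16, -1, 0, 0, 0, 0.18, -0.05, -0.25, -1, 0, 0, 0, 0.24, -0.05, -0.34, -1, 0, 0, 0, 0.3, -0.05, -0.42, -1, 0, 0, 0, 0.36, -0.05, -0.5, -1, 0, 0, 0, 0.42, -0.05, -0.58, -1, 0, 0, 0, 0.472, -0.05, -0.66, -1]}}

```text
t: 1.43
tool_pos: [0.5201, 0.0821, 0.4215]
tcp_rot: [-1.572, 0.001, 0.001]
contact_force: [0.7, 0.6, -0.2]
gripper_width: 0.0854
```

{"api": "apply_moves", "payload": {"series": [0, 0, 0, 0, 0, 0, -1, 0, 0, 0, 0, 0, 0, -1]}}

```text
t: 1.6
tool_pos: [0.5208, 0.0804, 0.4202]
tcp_rot: [-1.573, 0.006, -0.0]
contact_force: [0.1, 0.2, -0.8]
gripper_width: 0.0854
```

```bash
python3 - <<'E'
from h import *
from station import env
import cv2
s,p,r=state();print(p,s["t"])
print(rows([[.519,.0843,.42],[.519,.0843,.301]]))
o=[]
for n,(x,y) in(("top",(160,180)),("scene",(340,80))):
    im=env.capture(n)["image"][:,:,::-1]; o.append(cv2.resize(im[y:y+150,x:x+100],None,fx=4,fy=4,interpolation=cv2.INTER_CUBIC))
cv2.imwrite("pics/c2.png",np.hstack(o))
E
```

```text
[0.52083581 0.08038042 0.42023033] 1.6
(array([0., 0., 0.]), [[-0.005, 0.001, 0.01], [-0.004, 0.298, 0.01]])
```

View pics/c2.png

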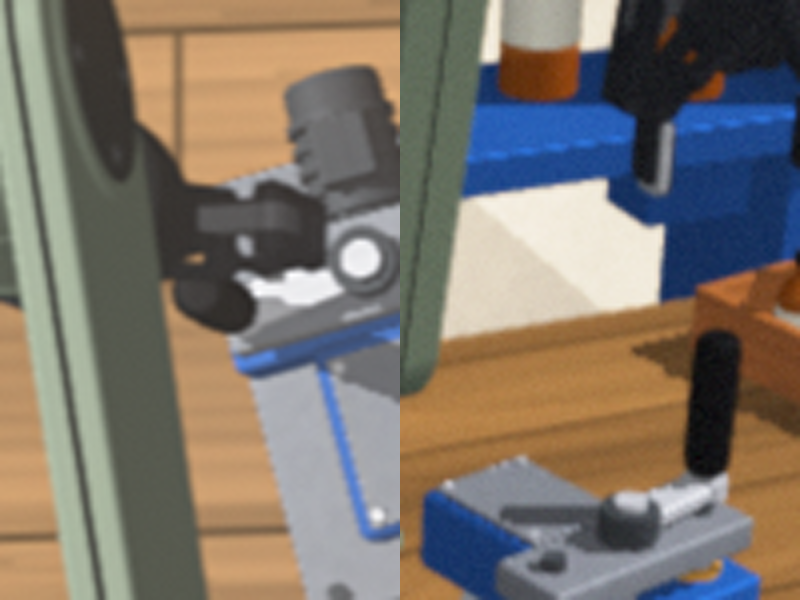

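The gripper's fingers hang above the handle, whose top is at crop (215,300) in the top view and (716,345) in the scene view, and nothing is in the way. I'll descend and close gently.

{"api": "apply_moves", "payload": {"series": [0, 0, 0, -0.004, 0.05, 0.01, -1, 0, 0, 0, -0.004, 0.1, 0.01, -1, 0, 0, 0, -0.004, 0.15, 0.01, -1, 0, 0, 0, -0.004, 0.2, 0.01, -1, 0, 0, 0, -0.004, 0.25, 0.01, -1, 0, 0, 0, -0.004, 0.3, 0.01, -1, 0, 0, 0, -0.004, 0.3, 0.01, -1, 0, 0, 0, -0.004, 0.3, 0.01, -1]}}

```text
t: 2.37
tool_pos: [0.5168, 0.0877, 0.3011]
tcp_rot: [-1.572, 0.001, 0.005]
contact_force: [-0.1, 0.3, 0.1]
gripper_width: 0.0856
```

{"api": "apply_moves", "payload": {"series": [0, 0, 0, 0, 0, 0, 0.3, 0, 0, 0, 0, 0, 0, 1, 0, 0, 0, 0, 0, 0, 1, 0, 0, 0, 0, 0, 0, 1, 0, 0, 0, 0, 0, 0, 1, 0, 0, 0, 0, 0, 0, 1], "newtons": 25}}

```text
t: 2.87
tool_pos: [0.5174, 0.0863, 0.3022]
tcp_rot: [-1.575, -0.0, 0.003]
contact_force: [-0.8, -5.1, 5.0]
gripper_width: 0.0257
```

```bash
python3 - <<'E'
from h import *
from station import env
import cv2
s,p,r=state();print(p,s["t"],s["contact_force"],s["gripper_width"])
o=[]
for n,(x,y) in(("top",(180,180)),("scene",(370,90))):
    im=env.capture(n)["image"][:,:,::-1]; o.append(cv2.resize(im[y:y+150,x:x+100],None,fx=4,fy=4,interpolation=cv2.INTER_CUBIC))
cv2.imwrite("pics/c3.png",np.hstack(o))
E
```

```text
[0.51737536 0.08629054 0.3022131 ] 2.8667 [-0.76703452 -5.07356325  5.03198156] 0.02565731591590318
```

View pics/c3.png

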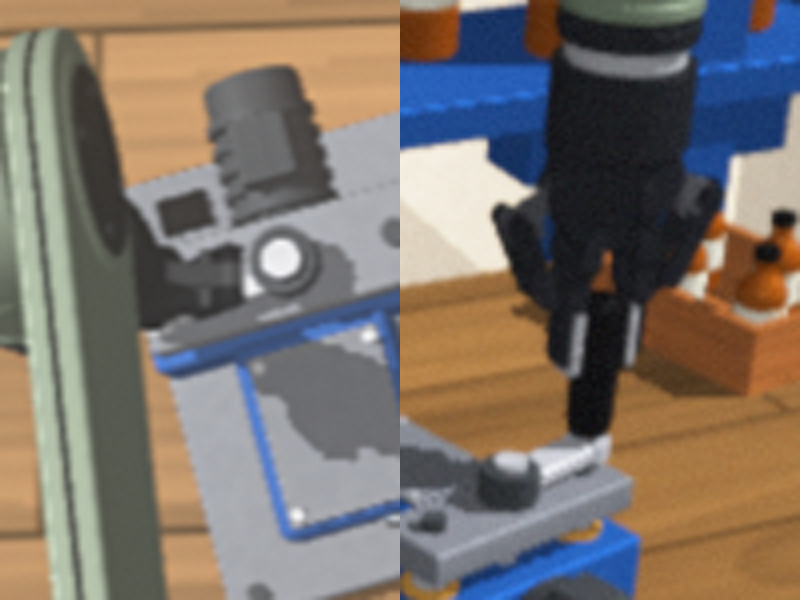

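The handle is held (opening 26 mm), with both pads on it and clear of the arm and hub. I'll compute circle waypoints.

```bash
cat >>h.py <<'E'
def circ(c,a0,step=15,n=8,rad=.065,z=.302):
    a=np.radians(a0-step*np.arange(1,n+1))
    return rows(np.c_[c[0]+rad*np.cos(a),c[1]+rad*np.sin(a),np.full(n,z)])
E
python3 - <<'E'
from h import *
print(circ((.5405,.0240),111)[1])
E
```

```text
[[0.041, 0.0, 0.006], [0.083, 0.0, 0.005], [0.124, 0.0, -0.008], [0.16, 0.0, -0.03], [0.189, 0.0, -0.061], [0.209, 0.001, -0.098], [0.219, 0.001, -0.139], [0.218, 0.001, -0.182]]
```

{"api": "apply_moves", "payload": {"series": [0, 0, 0, 0.041, 0, 0.006, 1, 0, 0, 0, 0.083, 0, 0.005, 1, 0, 0, 0, 0.124, 0, -0.008, 1, 0, 0, 0, 0.16, 0, -0.03, 1, 0, 0, 0, 0.16, 0, -0.03, 1, 0, 0, 0, 0.16, 0, -0.03, 1]}}

```text
t: 3.47
tool_pos: [0.5824, 0.0726, 0.3023]
tcp_rot: [-1.577, 0.0, 0.001]
contact_force: [0.6, -4.5, 2.4]
gripper_width: 0.0258
```

```bash
python3 - <<'E'
from h import *
s,p,r=state();d=p-[.5405,.0240,0];print(p,s["contact_force"],np.hypot(*d[:2]),np.degrees(np.arctan2(d[1],d[0])),r.as_rotvec())
print(circ((.5405,.0240),51)[1])
E
```

```text
[0.58235494 0.07263345 0.30226349] [ 0.57880136 -4.4952575   2.44479697] 0.06416422594146849 49.28403980687177 [-1.57697984e+00  1.99261277e-04  9.02280802e-04]
[[0.027, 0.001, -0.026], [0.047, 0.001, -0.063], [0.057, 0.001, -0.105], [0.056, 0.002, -0.147], [0.044, 0.002, -0.188], [0.022, 0.002, -0.224], [-0.009, 0.002, -0.253], [-0.047, 0.002, -0.273]]
```

{"api": "apply_moves", "payload": {"series": [0, 0, 0, 0.027, 0, -0.026, 1, 0, 0, 0, 0.047, 0, -0.063, 1, 0, 0, 0, 0.057, 0, -0.105, 1, 0, 0, 0, 0.056, 0, -0.147, 1, 0, 0, 0, 0.044, 0, -0.188, 1, 0, 0, 0, 0.022, 0, -0.224, 1, 0, 0, 0, -0.009, 0, -0.253, 1, 0, 0, 0, -0.047, 0, -0.273, 1]}}

```text
t: 4.13
tool_pos: [0.5643, -0.0351, 0.3023]
tcp_rot: [-1.571, -0.001, 0.0]
contact_force: [1.8, 7.1, -0.8]
gripper_width: 0.0254
```

```bash
python3 - <<'E'
from h import *
s,p,r=state();d=p-[.5405,.0240,0];print(p,s["contact_force"],np.hypot(*d[:2]),np.degrees(np.arctan2(d[1],d[0])),r.as_rotvec(),s["joints"])
print(circ((.5405,.0240),-69)[1])
E
```

```text
[ 0.56426851 -0.03512218  0.30226812] [ 1.77788447  7.13197367 -0.82282138] 0.06372107168579487 -68.09870773698631 [-1.57127733e+00 -5.49519650e-04  1.11000516e-04] [-8.22489346e-02  2.68947319e-01  1.45925831e+00 -4.62154019e-04
  1.41306921e+00 -1.65339321e+00]
[[-0.042, 0.001, -0.014], [-0.085, 0.001, -0.013], [-0.126, 0.001, -0.001], [-0.162, 0.001, 0.022], [-0.191, 0.001, 0.052], [-0.211, 0.001, 0.09], [-0.221, 0.001, 0.131], [-0.22, 0.001, 0.173]]
```

{"api": "apply_moves", "payload": {"series": [0, 0, 0, -0.042, 0, -0.014, 1, 0, 0, 0, -0.085, 0, -0.013, 1, 0, 0, 0, -0.126, 0, -0.001, 1, 0, 0, 0, -0.162, 0, 0.022, 1, 0, 0, 0, -0.191, 0, 0.052, 1, 0, 0, 0, -0.211, 0, 0.09, 1, 0, 0, 0, -0.221, 0, 0.131, 1, 0, 0, 0, -0.22, 0, 0.173, 1]}}

```text
t: 4.8
tool_pos: [0.4739, 0.033, 0.3023]
tcp_rot: [-1.574, 0.003, 0.003]
contact_force: [-3.4, -6.3, 0.7]
gripper_width: 0.0257
```

```bash
python3 - <<'E'
from h import *
s,p,r=state();d=p-[.5405,.0240,0];print(p,s["contact_force"],np.hypot(*d[:2]),np.degrees(np.arctan2(d[1],d[0])))
print(circ((.5405,.0240),171)[1])
E
```

```text
[0.47387955 0.03299345 0.30226432] [-3.35126292 -6.31614425  0.66571468] 0.06722474824743833 172.31181329210563
[[0.018, 0.0, 0.044], [0.04, 0.0, 0.08], [0.071, 0.0, 0.109], [0.108, -0.0, 0.129], [0.149, -0.0, 0.139], [0.192, -0.001, 0.138], [0.233, -0.001, 0.126], [0.269, -0.001, 0.104]]
```

{"api": "apply_moves", "payload": {"series": [0, 0, 0, 0.018, 0, 0.044, 1, 0, 0, 0, 0.04, 0, 0.08, 1, 0, 0, 0, 0.071, 0, 0.109, 1, 0, 0, 0, 0.108, 0, 0.129, 1, 0, 0, 0, 0.149, 0, 0.139, 1, 0, 0, 0, 0.192, 0, 0.138, 1, 0, 0, 0, 0.233, 0, 0.126, 1, 0, 0, 0, 0.269, 0, 0.104, 1]}}

```text
t: 5.47
tool_pos: [0.5805, 0.0744, 0.3022]
tcp_rot: [-1.574, 0.006, 0.007]
contact_force: [-10.3, -4.5, 7.4]
gripper_width: 0.0258
```

```bash
cat > n.py <<'E'
from h import *
import sys
s,p,r=state();d=p-[.5405,.0240,0];print(p,s["contact_force"],np.hypot(*d[:2]),np.degrees(np.arctan2(d[1],d[0])))
print(circ((.5405,.0240),float(sys.argv[1]))[1])
E
python3 n.py 51
```

```text
[0.58052336 0.07442487 0.30220357] [-10.3395227   -4.46337731   7.40020508] 0.06437807456497902 51.56017203892465
[[0.031, 0.0, -0.031], [0.052, 0.0, -0.068], [0.062, 0.0, -0.109], [0.06, 0.001, -0.152], [0.048, 0.001, -0.192], [0.026, 0.001, -0.228], [-0.005, 0.002, -0.258], [-0.042, 0.002, -0.278]]
```

{"api": "apply_moves", "payload": {"series": [0, 0, 0, 0.03, 0, -0.031, 1, 0, 0, 0, 0.05, 0, -0.068, 1, 0, 0, 0, 0.06, 0, -0.109, 1, 0, 0, 0, 0.058, 0, -0.152, 1, 0, 0, 0, 0.046, 0, -0.192, 1, 0, 0, 0, 0.024, 0, -0.228, 1, 0, 0, 0, -0.007, 0, -0.258, 1, 0, 0, 0, -0.044, 0, -0.278, 1]}}

```text
t: 6.13
tool_pos: [0.5637, -0.0353, 0.3023]
tcp_rot: [-1.569, 0.005, 0.006]
contact_force: [1.9, 7.6, -0.4]
gripper_width: 0.0254
```

```bash
python3 n.py -69
```

```text
[ 0.56367696 -0.03534808  0.30227028] [ 1.86390763  7.58625183 -0.37740887] 0.06371315850067143 -68.66807110285522
[[-0.041, 0.001, -0.013], [-0.083, 0.001, -0.012], [-0.124, 0.002, -0.0], [-0.16, 0.002, 0.022], [-0.189, 0.002, 0.053], [-0.21, 0.002, 0.09], [-0.219, 0.003, 0.131], [-0.218, 0.003, 0.174]]
```

{"api": "apply_moves", "payload": {"series": [0, 0, 0, -0.041, 0, -0.013, 1, 0, 0, 0, -0.083, 0, -0.012, 1, 0, 0, 0, -0.124, 0, 0, 1, 0, 0, 0, -0.16, 0, 0.022, 1, 0, 0, 0, -0.189, 0, 0.053, 1, 0, 0, 0, -0.21, 0, 0.09, 1, 0, 0, 0, -0.219, 0, 0.131, 1, 0, 0, 0, -0.218, 0, 0.174, 1]}}

```text
t: 6.8
tool_pos: [0.4739, 0.033, 0.3023]
tcp_rot: [-1.572, 0.01, 0.009]
contact_force: [-1.8, -4.7, -3.1]
gripper_width: 0.0254
```

```bash
python3 n.py 171
```

```text
[0.47385346 0.0330066  0.30229971] [-1.80143215 -4.65908157 -3.08398169] 0.06725235703182478 172.30368880029553
[[0.018, 0.0, 0.044], [0.04, 0.0, 0.08], [0.071, -0.0, 0.109], [0.108, -0.001, 0.129], [0.15, -0.001, 0.139], [0.192, -0.002, 0.138], [0.233, -0.002, 0.126], [0.269, -0.003, 0.104]]
```

{"api": "apply_moves", "payload": {"series": [0, 0, 0, 0.018, 0, 0.044, 1, 0, 0, 0, 0.04, 0, 0.08, 1, 0, 0, 0, 0.071, 0, 0.109, 1, 0, 0, 0, 0.108, 0, 0.129, 1, 0, 0, 0, 0.149, 0, 0.139, 1, 0, 0, 0, 0.192, 0, 0.138, 1, 0, 0, 0, 0.233, 0, 0.126, 1, 0, 0, 0, 0.269, 0, 0.104, 1]}}

```text
t: 7.47
tool_pos: [0.5807, 0.0743, 0.3022]
tcp_rot: [-1.573, 0.012, 0.013]
contact_force: [-10.2, -4.7, 11.2]
gripper_width: 0.0259
```

```bash
python3 n.py 51
```

```text
[0.58068978 0.0742667  0.30215199] [-10.22423294  -4.65926495  11.24222947] 0.0643580578850488 51.356582043113704
[[0.031, -0.0, -0.03], [0.051, -0.0, -0.067], [0.061, -0.0, -0.109], [0.06, -0.0, -0.151], [0.048, -0.0, -0.192], [0.026, 0.0, -0.228], [-0.005, 0.001, -0.257], [-0.042, 0.002, -0.277]]
```

{"api": "apply_moves", "payload": {"series": [0, 0, 0, 0.03, 0, -0.031, 1, 0, 0, 0, 0.05, 0, -0.068, 1, 0, 0, 0, 0.06, 0, -0.109, 1, 0, 0, 0, 0.058, 0, -0.152, 1, 0, 0, 0, 0.046, 0, -0.192, 1, 0, 0, 0, 0.024, 0, -0.228, 1, 0, 0, 0, -0.007, 0, -0.258, 1, 0, 0, 0, -0.044, 0, -0.278, 1]}}

```text
t: 8.13
tool_pos: [0.5638, -0.0353, 0.3023]
tcp_rot: [-1.566, 0.011, 0.012]
contact_force: [1.4, 8.9, -1.0]
gripper_width: 0.0255
```

```bash
python3 n.py -69
```

```text
[ 0.56376081 -0.03529999  0.30228429] [ 1.44330872  8.88910251 -0.99945211] 0.06369892998530931 -68.58207614215256
[[-0.041, 0.001, -0.013], [-0.084, 0.002, -0.012], [-0.124, 0.003, -0.0], [-0.16, 0.003, 0.022], [-0.19, 0.004, 0.053], [-0.21, 0.004, 0.09], [-0.22, 0.004, 0.131], [-0.219, 0.005, 0.174]]
```

{"api": "apply_moves", "payload": {"series": [0, 0, 0, -0.041, 0, -0.013, 1, 0, 0, 0, -0.083, 0, -0.012, 1, 0, 0, 0, -0.124, 0, 0, 1, 0, 0, 0, -0.16, 0, 0.022, 1, 0, 0, 0, -0.189, 0, 0.053, 1, 0, 0, 0, -0.21, 0, 0.09, 1, 0, 0, 0, -0.219, 0, 0.131, 1, 0, 0, 0, -0.218, 0, 0.174, 1]}}

```text
t: 8.8
tool_pos: [0.4738, 0.033, 0.3024]
tcp_rot: [-1.57, 0.017, 0.016]
contact_force: [-1.7, -4.2, -5.9]
gripper_width: 0.026
```

```bash
python3 n.py 171; python3 -c "
from h import *
print(rows([[.5174,.0863,.302]]))"
```

```text
[0.47380542 0.03297668 0.30237258] [-1.69150328 -4.16137977 -5.89714646] 0.06729597251299448 172.33440646827492
[[0.018, 0.001, 0.044], [0.04, 0.0, 0.08], [0.071, -0.0, 0.109], [0.108, -0.001, 0.129], [0.15, -0.002, 0.139], [0.192, -0.003, 0.138], [0.233, -0.004, 0.126], [0.269, -0.005, 0.104]]
(array([0., 0., 0.]), [[0.109, -0.001, 0.133]])
```

{"api": "apply_moves", "payload": {"series": [0, 0, 0, 0.018, 0, 0.044, 1, 0, 0, 0, 0.04, 0, 0.08, 1, 0, 0, 0, 0.071, 0, 0.109, 1, 0, 0, 0, 0.11, 0, 0.131, 1, 0, 0, 0, 0.11, 0, 0.131, 1, 0, 0, 0, 0.11, 0, 0.131, 1]}}

```text
t: 9.3
tool_pos: [0.5202, 0.0871, 0.3022]
tcp_rot: [-1.566, 0.013, 0.013]
contact_force: [3.9, 4.7, 3.2]
gripper_width: 0.0255
```

```bash
python3 n.py 111
```

```text
[0.52018535 0.08705408 0.30222385] [3.88775487 4.65734598 3.23215148] 0.0662457709763101 107.85780412961948
[[0.034, 0.0, 0.004], [0.076, -0.001, 0.003], [0.117, -0.001, -0.009], [0.153, -0.002, -0.031], [0.182, -0.003, -0.062], [0.202, -0.003, -0.099], [0.212, -0.004, -0.141], [0.211, -0.004, -0.183]]
```

{"api": "apply_moves", "payload": {"series": [0, 0, 0, 0, 0, 0, 0, 0, 0, 0, 0, 0, 0, -1, 0, 0, 0, 0, 0, 0, -1, 0, 0, 0, 0, 0, 0, -1, 0, 0, 0, 0, 0, 0, -1, 0, 0, 0, 0, 0, 0, -1]}}

```text
t: 9.8
tool_pos: [0.5199, 0.0868, 0.3021]
tcp_rot: [-1.567, 0.014, 0.013]
contact_force: [0.1, 0.2, -0.5]
gripper_width: 0.0856
```

{"api": "apply_moves", "payload": {"series": [0, 0, 0, 0, -0.05, 0, -1, 0, 0, 0, 0, -0.1, 0, -1, 0, 0, 0, 0, -0.16, 0, -1, 0, 0, 0, 0, -0.22, 0, -1, 0, 0, 0, 0, -0.28, 0, -1, 0, 0, 0, 0, -0.34, 0, -1, 0, 0, 0, -0.1, -0.34, 0, -1, 0, 0, 0, -0.2, -0.34, 0, -1]}}

```text
t: 10.47
tool_pos: [0.4432, 0.0863, 0.4395]
tcp_rot: [-1.566, 0.014, 0.012]
contact_force: [-0.1, -0.7, 0.0]
gripper_width: 0.0852
```

```bash
python3 - <<'E'
from h import *
from station import env
import cv2
s,p,r=state();print(p,s["t"],s["contact_force"],s["gripper_width"])
o=[]
for n,(x,y) in(("top",(195,190)),("scene",(300,155))):
    im=env.capture(n)["image"][:,:,::-1]; cv2.imwrite(f"pics/{n}1.png",im); o.append(cv2.resize(im[y:y+150,x:x+160],None,fx=2.5,fy=2.5,interpolation=cv2.INTER_CUBIC))
cv2.imwrite("pics/c4.png",np.hstack(o))
E
```

```text
[0.44323706 0.08632772 0.43949157] 10.4667 [-0.10054634 -0.65151899  0.04574066] 0.08520137629878999
```

View pics/c4.png

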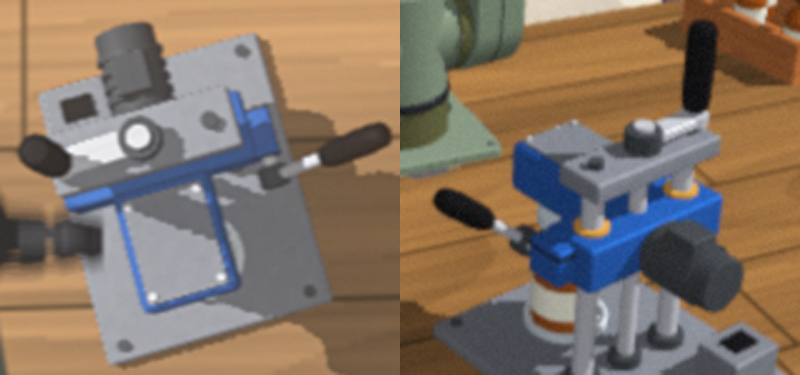

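The handle is free and back near its start: (46,155) top, (702,30) scene. The head is visibly lower. I'll measure the residual shift against the first pictures by template matching, which gives the final crank angle, and refit the lever.

```bash
python3 - <<'E'
from h import *
import cv2
from scipy.optimize import least_squares
def shift(n,x,y,w,h,m=20):
    a=cv2.imread(f"pics/{n}0.png");b=cv2.imread(f"pics/{n}1.png")
    a,b=[cv2.resize(i,None,fx=4,fy=4,interpolation=cv2.INTER_CUBIC) for i in(a,b)]
    x,y,w,h,m=[4*v for v in(x,y,w,h,m)]
    q=cv2.matchTemplate(b[y-m:y+h+m,x-m:x+w+m],a[y:y+h,x:x+w],cv2.TM_CCOEFF_NORMED);_,v,_,l=cv2.minMaxLoc(q)
    return (np.array(l)-m)/4,round(v,3)
hs=shift("scene",410,162,18,42,8);ht=shift("top",202,243,22,22,6)
g=shift("scene",312,218,28,22);gt=shift("top",320,235,34,22)
print("handle",hs,ht,"hub",shift("scene",388,200,22,16,6),"grip",g,gt)
m=np.array([.5409,.0231,.2522])
f=lambda a,z:mach(m,[.065*np.cos(a),.065*np.sin(a),z])
for d in(-6,-4,-2,2,4,6):
    print(d,(proj("scene",f(1.6623+np.radians(d),.305))-proj("scene",f(1.6623,.305))).round(2),(proj("top",f(1.6623+np.radians(d),.33))-proj("top",f(1.6623,.33))).round(2))
G=mach(m,[-.047,-.1536,.2388])
for dz in(-.016,-.02,-.024,-.028): print(dz,(proj("scene",G+[0,0,dz])-proj("scene",G)).round(2),(proj("top",G+[0,0,dz])-proj("top",G)).round(2))
E
```

```text
handle (array([1.75, 0.75]), 0.992) (array([-0.5 , -2.25]), 0.985) hub (array([0.25, 0.25]), 0.982) grip (array([ 0., 10.]), 0.949) (array([-0.25,  1.5 ]), 0.934)
-6 [2.33 1.03] [-1.09 -3.59]
-4 [1.58 0.68] [-0.77 -2.38]
-2 [0.8  0.33] [-0.41 -1.18]
2 [-0.82 -0.32] [0.45 1.17]
4 [-1.66 -0.63] [0.94 2.32]
6 [-2.52 -0.93] [1.47 3.45]
-0.016 [-0.09  6.57] [-0.12  0.99]
-0.02 [-0.11  8.2 ] [-0.15  1.23]
-0.024 [-0.13  9.82] [-0.18  1.47]
-0.028 [-0.15 11.44] [-0.2   1.71]
```

The handle ended about 4° past its start, which is 0.09 mm of head height, and the head dropped 24 mm as it should. I'll plan the lever push with closed fingers from above.

```bash
cat >l.py <<'E'
from h import *
m=[.5409,.0231,.2522]
def P(d,z): return mach(m,[-.047,-.090-d,z])
s,p,r=state();print(p.round(4),np.round(s["contact_force"],1),round(s["t"],2),np.round(s["joints"],2))
E
python3 - <<'E'
from l import *
print(P(.055,.33),rows([P(.055,.42),P(.055,.27)]))
E
```

```text
[0.4376 0.086  0.4411] [0.3 0.8 0.2] 10.57 [ 0.16  0.06  1.39  0.01  1.71 -1.41]
[ 0.53156938 -0.12904118  0.33      ] (array([0., 0., 0.]), [[0.236, 0.046, -0.538], [0.242, 0.421, -0.54]])
```

{"api": "apply_moves", "payload": {"series": [0, 0, 0, 0.04, 0, -0.09, 1, 0, 0, 0, 0.08, 0, -0.18, 1, 0, 0, 0, 0.12, 0, -0.27, 1, 0, 0, 0, 0.16, 0, -0.36, 1, 0, 0, 0, 0.2, 0, -0.45, 1, 0, 0, 0, 0.24, 0, -0.54, 1, 0, 0, 0, 0.24, 0.07, -0.54, 1, 0, 0, 0, 0.24, 0.14, -0.54, 1]}}

```text
t: 11.23
tool_pos: [0.5344, -0.1324, 0.382]
tcp_rot: [-1.567, 0.013, 0.009]
contact_force: [0.5, 0.9, -0.4]
gripper_width: -0.0003
```

```bash
python3 - <<'E'
from l import *
print(rows([P(.055,.27)]))
E
```

```text
[ 0.5344 -0.1324  0.382 ] [ 0.5  0.9 -0.4] 11.23 [-0.26  0.23  1.31 -0.    1.61 -1.83]
(array([0., 0., 0.]), [[-0.003, 0.28, 0.007]])
```

{"api": "apply_moves", "payload": {"series": [0, 0, 0, -0.003, 0.05, 0.007, 1, 0, 0, 0, -0.003, 0.1, 0.007, 1, 0, 0, 0, -0.003, 0.15, 0.007, 1, 0, 0, 0, -0.003, 0.2, 0.007, 1, 0, 0, 0, -0.003, 0.24, 0.007, 1, 0, 0, 0, -0.003, 0.28, 0.007, 1, 0, 0, 0, -0.003, 0.28, 0.007, 1]}}

```text
t: 11.82
tool_pos: [0.53, -0.1288, 0.2665]
tcp_rot: [-1.565, 0.019, 0.014]
contact_force: [-0.9, -0.6, -0.7]
gripper_width: -0.0002
```

```bash
python3 - <<'E'
from l import *
from station import env
import cv2
print(rows([P(.055,.25),P(.055,.235),P(.058,.22),P(.062,.205),P(.068,.19),P(.074,.175),P(.078,.16),P(.078,.152),P(.078,.145)]))
o=[]
for n,(x,y) in(("top",(240,170)),("scene",(270,130))):
    im=env.capture(n)["image"][:,:,::-1]; o.append(cv2.resize(im[y:y+150,x:x+130],None,fx=3,fy=3,interpolation=cv2.INTER_CUBIC))
cv2.imwrite("pics/c5.png",np.hstack(o))
E
```

```text
[ 0.53   -0.1288  0.2665] [-0.9 -0.6 -0.7] 11.82 [-0.26  0.26  1.56  0.    1.34 -1.83]
(array([0., 0., 0.]), [[0.005, 0.041, -0.001], [0.005, 0.079, -0.001], [0.008, 0.116, -0.008], [0.011, 0.154, -0.018], [0.016, 0.191, -0.033], [0.021, 0.228, -0.048], [0.024, 0.266, -0.058], [0.024, 0.286, -0.058], [0.025, 0.303, -0.058]])
```

View pics/c5.png

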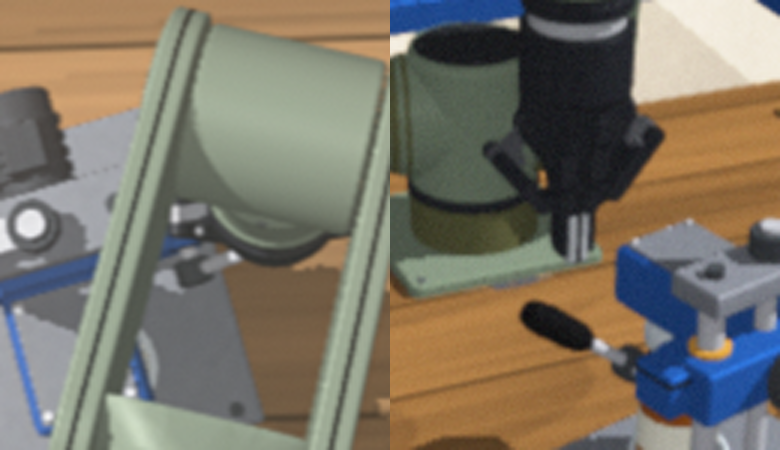

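The closed fingertips at crop (577,258) hang right above the lever's grip at (557,325), clear of the crosshead. I'll push down in steps.

{"api": "apply_moves", "payload": {"series": [0, 0, 0, 0.005, 0.04, -0.001, 1, 0, 0, 0, 0.005, 0.079, -0.001, 1, 0, 0, 0, 0.008, 0.116, -0.008, 1, 0, 0, 0, 0.011, 0.154, -0.018, 1, 0, 0, 0, 0.011, 0.154, -0.018, 1]}}

```text
t: 12.33
tool_pos: [0.5363, -0.1369, 0.2083]
tcp_rot: [-1.567, 0.013, 0.007]
contact_force: [0.3, 0.2, 0.8]
gripper_width: 0.0002
```

```bash
python3 - <<'E'
from l import *
print(rows([P(.068,.19),P(.074,.175),P(.078,.16),P(.078,.152),P(.078,.145)]))
E
```

```text
[ 0.5363 -0.1369  0.2083] [0.3 0.2 0.8] 12.33 [-0.27  0.31  1.64 -0.    1.21 -1.84]
(array([0., 0., 0.]), [[-0.003, 0.046, -0.012], [0.001, 0.083, -0.027], [0.004, 0.121, -0.036], [0.005, 0.141, -0.036], [0.005, 0.158, -0.037]])
```

{"api": "apply_moves", "payload": {"series": [0, 0, 0, -0.003, 0.023, -0.006, 1, 0, 0, 0, -0.003, 0.046, -0.012, 1]}}

```text
t: 12.5
tool_pos: [0.5376, -0.1429, 0.1931]
tcp_rot: [-1.571, 0.006, 0.001]
contact_force: [2.0, -0.8, 7.4]
gripper_width: 0.0
```

```bash
python3 - <<'E'
from l import *
print(rows([P(.068,.19),P(.074,.175),P(.078,.16),P(.078,.152),P(.078,.145)]))
from station import env
import cv2
im=env.capture("scene")["image"][:,:,::-1];x,y=270,130
cv2.imwrite("pics/c6.png",cv2.resize(im[y:y+150,x:x+130],None,fx=4,fy=4,interpolation=cv2.INTER_CUBIC))
E
```

```text
[ 0.5376 -0.1429  0.1931] [ 2.  -0.8  7.4] 12.5 [-0.28  0.32  1.67 -0.    1.16 -1.85]
(array([0., 0., 0.]), [[-0.007, 0.008, 0.003], [-0.003, 0.045, -0.011], [-0.0, 0.083, -0.021], [-0.0, 0.103, -0.021], [0.0, 0.12, -0.021]])
```

View pics/c6.png

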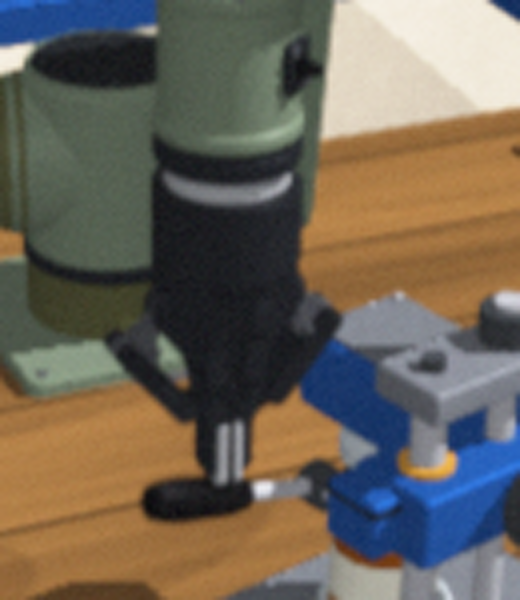

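The fingertips at (228,480) press on the grip, which is now near level at (150–250,498), with 7 N. The push continues.

{"api": "apply_moves", "payload": {"series": [0, 0, 0, -0.005, 0.025, -0.006, 1, 0, 0, 0, -0.003, 0.045, -0.015, 1, 0, 0, 0, 0, 0.065, -0.02, 1, 0, 0, 0, 0, 0.083, -0.024, 1]}}

```text
t: 12.88
tool_pos: [0.5376, -0.1519, 0.1594]
tcp_rot: [-1.569, 0.007, 0.0]
contact_force: [0.1, 3.8, 5.7]
gripper_width: -0.0002
```

```bash
python3 - <<'E'
from l import *
print(rows([P(.08,.155),P(.08,.15),P(.08,.145),P(.08,.14)]))
E
```

```text
[ 0.5376 -0.1519  0.1594] [0.1 3.8 5.7] 12.88 [-0.3   0.35  1.71  0.    1.09 -1.86]
(array([0., 0., 0.]), [[0.001, 0.011, -0.003], [0.001, 0.024, -0.003], [0.001, 0.036, -0.003], [0.001, 0.049, -0.003]])
```

{"api": "apply_moves", "payload": {"series": [0, 0, 0, 0, 0.012, 0, 1, 0, 0, 0, 0, 0.024, 0, 1, 0, 0, 0, 0, 0.03, 0, 1, 0, 0, 0, 0, 0.03, 0, 1]}}

```text
t: 13.22
tool_pos: [0.5381, -0.1519, 0.1574]
tcp_rot: [-1.57, 0.002, -0.004]
contact_force: [-14.5, 5.5, 49.4]
gripper_width: -0.0002
```

```bash
python3 l.py
```

```text
[ 0.5381 -0.1519  0.1574] [-14.5   5.5  49.4] 13.22 [-0.3   0.35  1.71  0.    1.07 -1.86]
```

A firm stop at 49 N. I'll lift off and look.

{"api": "apply_moves", "payload": {"series": [0, 0, 0, 0, -0.05, 0, 1, 0, 0, 0, 0, -0.12, 0, 1, 0, 0, 0, 0, -0.2, 0, 1, 0, 0, 0, 0, -0.3, 0, 1, 0, 0, 0, 0, -0.4, 0, 1, 0, 0, 0, 0, -0.5, 0, 1, 0, 0, 0, -0.1, -0.5, -0.08, 1, 0, 0, 0, -0.2, -0.5, -0.16, 1]}}

```text
t: 13.88
tool_pos: [0.4737, -0.2041, 0.3605]
tcp_rot: [-1.574, -0.005, -0.005]
contact_force: [-0.3, -1.2, -0.6]
gripper_width: -0.0
```

{"api": "apply_moves", "payload": {"series": [0, 0, 0, -0.1, 0, -0.1, 1, 0, 0, 0, -0.2, 0, -0.2, 1, 0, 0, 0, -0.2, 0, -0.3, 1, 0, 0, 0, -0.2, 0, -0.3, 1]}}

```text
t: 14.22
tool_pos: [0.3911, -0.3268, 0.3615]
tcp_rot: [-1.576, -0.003, -0.007]
contact_force: [0.5, 0.1, -1.1]
gripper_width: -0.0004
```

```bash
python3 - <<'E'
from l import *
from station import env
import cv2
o=[]
for n,(x,y) in(("top",(195,190)),("scene",(300,155))):
    im=env.capture(n)["image"][:,:,::-1]; cv2.imwrite(f"pics/{n}2.png",im); o.append(cv2.resize(im[y:y+190,x:x+160],None,fx=2.5,fy=2.5,interpolation=cv2.INTER_CUBIC))
cv2.imwrite("pics/c7.png",np.hstack(o))
for q in(.785,.87,.96):
    e=.785-q
    for r in(.055,.125):
        g=mach(m,[-.047,-.090-r*np.cos(e),.1512+r*np.sin(e)])
        print(q,r,((proj("scene",g)-[300,155])*2.5+[400,0]).round(),((proj("top",g)-[195,190])*2.5).round())
E
```

```text
[ 0.3911 -0.3268  0.3615] [ 0.5  0.1 -1.1] 14.22 [-0.72  0.16  1.46  0.    1.51 -2.29]
0.785 0.055 [474. 269.] [338. 159.]
0.785 0.125 [410. 296.] [417. 136.]
0.87 0.055 [474. 273.] [338. 159.]
0.87 0.125 [410. 306.] [416. 137.]
0.96 0.055 [475. 278.] [337. 160.]
0.96 0.125 [412. 316.] [413. 140.]
```

View pics/c7.png

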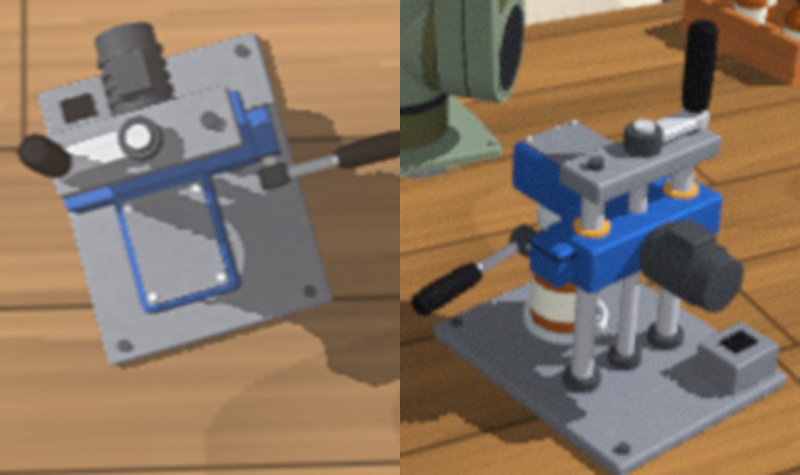

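The lever now points below level in the scene view, grip from about (478,268) to (415,305). The crank handle and jar are unchanged. I'll measure the slope with a PCA of the grip to confirm it's at the stop.

```bash
python3 - <<'E'
from l import *
import cv2
def axis(f,x,y,w,h):
    g=cv2.imread(f)[y:y+h,x:x+w].max(2); n,l,st,c=cv2.connectedComponentsWithStats((g<55).astype(np.uint8))
    k=1+st[1:,4].argmax(); P_=np.argwhere(l==k)[:,::-1].astype(np.float32); mu,ev=cv2.PCACompute(P_,None)
    return mu[0]+[x,y],np.degrees(np.arctan(ev[0][1]/ev[0][0])).round(2),len(P_)
def pred(q,pz):
    e=.785-q;a,b=[proj("scene",mach(m,[-.047,-.090-r*np.cos(e),pz+r*np.sin(e)])) for r in(.055,.125)];d=a-b
    return ((a+b)/2).round(1),np.degrees(np.arctan(d[1]/d[0])).round(2)
print(axis("pics/scene0.png",308,210,34,34),pred(0,.1752),pred(.05,.1752))
print(axis("pics/scene2.png",300,258,36,26))
for pz in(.1512,.157):
    for q in(.8,.88,.92,.96):print(pz,q,pred(q,pz))
for a,b in((0,2),(1,2)):
    A,B=[cv2.imread(f"pics/top{i}.png")[200:240+50,420:490].astype(int) for i in(a,b)];print("jars diff",abs(A-B).mean().round(2))
E
```

```text
[ 0.392  -0.3269  0.3606] [ 0.4  0.9 -0.3] 14.32 [-0.72  0.16  1.46  0.    1.51 -2.28]
(array([324.99541283, 228.38073349]), np.float32(29.22), 218) (array([326.9, 228.8]), np.float64(36.17)) (array([325.7, 230.6]), np.float64(31.71))
(array([317.63562775, 270.50202465]), np.float32(-32.21), 247)
0.1512 0.8 (array([316.8, 268.5]), np.float64(-23.76))
0.1512 0.88 (array([317. , 271.2]), np.float64(-27.79))
0.1512 0.92 (array([317.1, 272.5]), np.float64(-29.71))
0.1512 0.96 (array([317.3, 273.8]), np.float64(-31.57))
0.157 0.8 (array([316.8, 266.2]), np.float64(-23.63))
0.157 0.88 (array([317., 269.]), np.float64(-27.68))
0.157 0.92 (array([317.1, 270.3]), np.float64(-29.61))
0.157 0.96 (array([317.3, 271.6]), np.float64(-31.48))
jars diff 3.1
jars diff 6.54
```

The grip slope of -32.2° matches the lever at its stop (-31.5° predicted at 0.96). The robot is clear, so I'll check the bench once and then hand in.

View pics/top2.png

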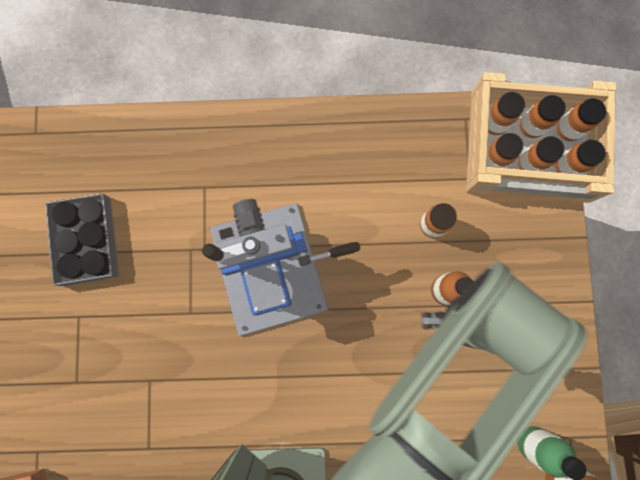

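The jar at (438,220) and the flask at (452,288) stand where they did, and the gripper is well above the flask (0.36 m against 0.19 m). Handing in.

```bash
python3 -c "
from station import env
print(env.close_job())"
```

```text
the job is handed in; nothing more can be done
None
```

I turned the crank three turns clockwise, let go of it, then pushed the clamping lever down to its stop with closed fingers. The job was handed in at about 14.3 s with the robot clear of everything.

- **Crank:** the handle stopped about 4° past exactly three turns, which is roughly 0.1 mm of head height. I left it there rather than grip it again. The lever's shift in the pictures fits the head coming down 24 mm.
- **Lever:** its slope in the picture is -32.2°, against -31.5° predicted for fully locked (0.96). The fingertips also met a hard stop there.
- **Force at the stop:** the last push peaked at about 50 N at the wrist, against the 120 N limit. The last picture taken during the push showed only the fingertips on the grip. I took none at the stop itself, so I can't rule out that the gripper body pressed on something above its 40 N limit.
- **Fit disagreement:** the stop came about 7 mm higher than I had planned, so my estimate of the lever pivot's height was probably several millimetres low.
- **Jars and bottles:** in the last pictures the small jar was on its plate, and the tall jar and the flask were where they started. I checked these by eye. A pixel comparison of that area did show differences, which I put down to the arm and its shadow.

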